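Hold a hinge leaf in line on its jamb for the pin

TASK

Pick up, by its upright tab, the loose hinge leaf that has one single knuckle in the middle, and bring that knuckle into the gap between the two knuckles of the jamb block so that all three holes line up ready for the hinge pin, with the leaf level and reaching out in front of the block. Finish while still holding it there in the gripper, steady and without pressing it against the jamb: do not let go or put it down. Leave the other leaf (the one with two knuckles) and the small amber bottle where they are.

Things in the scene. Friction and masses are not known exactly. Their poses are not given: they have to be found in the camera images.
- leaf_tab (a point): Centre of the grip tab of the loose single-knuckle steel leaf (0.3 kg), which starts flat on the bench. Tab: upright, 40 long (x) x 12 thick (y; grip across this) x 42 high, from 5 to 47 above the leaf's underside; this point is 26 above it. Axes: z up out of the leaf, x towards its knuckle, y along the hinge axis. Knuckle centre is at x +50, z -15 from here.
- leaf_knuckle (a point): Centre of the bore of the loose leaf's only knuckle: barrel of 22 outer diameter, 26 long along y, 12 mm hole through it along y; 11 above the leaf's underside. Same axes as leaf_tab. The leaf plate, 85 (x) x 60 (y) x 6 thick, lies from x = -102 to -17 from here; a 26 wide neck joins it to the knuckle.
- jamb_gap (a point): Middle of the gap between the jamb's two fixed knuckles, on their hole axis, 95 above the bench: the loose knuckle's centre belongs here. Axes: y along the holes (level), z up, x back into the block; the leaf reaches out to -x. Fixed knuckles: 22 outer diameter, 12 holes, 24 long each; the gap is 32 long, open above, below and in front; the block's face is 17 behind the axis.
- jamb: The jamb, fixed to the bench: grey block 50 deep x 96 wide x 84 high with a steel leaf on top and a base plate 140 wide. The 8 mm hinge pin lies parked in clips on its top, 50 behind the hole axis, up to 107 above the bench. Origin on the bench right under jamb_gap, same axes.
- twin_tab (a point): Tab centre of the other loose leaf, a bystander: same plate and tab as the right leaf but with two short knuckles (14 long) at the two ends of its edge and none in the middle. Same axes and offsets.
- amber: Small amber glass bottle, 44 diameter x 78 high, bystander; origin at the centre of its underside.

How it is judged (in metres and radians):
On the way:
1. the single-knuckle leaf is lifted clear of the bench in the gripper (height (world z) of leaf_tab above 0.056 m and contact force between the fingers and leaf above 1 N), for 0.2 s.
At the end, for the whole second after the job is handed in: Knuckle in the gap, its hole centre within 3.5 mm of the jamb's hole axis in height and fore-and-aft and within 6 mm along it, axes parallel within 0.09 rad, leaf level within 0.14 rad and reaching out in front, held by the fingers, still, pressing on the jamb with under 5 N (x of leaf_knuckle in the frame of jamb_gap between -0.0035 and 0.0035 m and z of leaf_knuckle in the frame of jamb_gap between -0.0035 and 0.0035 m and y of leaf_knuckle in the frame of jamb_gap between -0.006 and 0.006 m and angle between the y axis of leaf_knuckle and the y axis of jamb_gap, either way round below 0.09 rad and angle between leaf_knuckle's own z axis and vertical below 0.14 rad and x of leaf_tab in the frame of jamb_gap below -0.03 m and contact force between the fingers and leaf above 1 N and contact force between leaf and jamb below 5 N and linear speed of leaf below 0.02 m/s); the arm keeps its last pose, push and grip.
It fails at once if the two-knuckle leaf is moved by more than 25 mm (distance of twin_tab from where it was at the start of the episode above 0.025 m).
It fails at once if the amber bottle is moved by more than 25 mm (distance of amber from where it was at the start of the episode above 0.025 m).
It also fails if it takes over 32 s, if anything falls off the work surface, if the arm or the gripper's body presses on something with over 40 N, if the wrist force passes 120 N, or if a joint passes its speed limit or range.

ROBOT

A 7-joint arm with a two-finger parallel gripper is mounted at the origin on the work surface; the furniture and walls round the work are solid. World frame = base frame: x ahead of the robot, y to its left, z up, the work surface at z = 0. Lengths are in mm, angles in rad, forces in N, time in s.
With the tool pointing down it reaches from about 400 to 875 mm from the base axis. Payload 19.3 kg.
Tool frame: the origin (TCP) lies between the finger pads; the fingertips stand 8 mm ahead of it and the grasp point (between the pads) lies 11 mm behind it; z points along the fingers, y is the direction in which the jaws open and shut (so a half turn about z gives the same grasp; the last joint's range is limited). The gripper opens to 85 mm and grips with 20 to 120 N. Pads are 22 mm wide; open, the fingers measure 114 mm over their backs; the gripper's body (76 mm by 85 mm) begins 54 mm behind the grasp point. The pads swing forward as they close: fully open they stand 13 mm farther back than shut.
Start: joints at [-1.182, 0.521, -0.036, 1.599, 0.021, 1.021, -0.113], TCP at [276.812, 560.348, 239.291] pointing down, gripper open.
Joint ranges: [-2.91, 2.91], [-0.3, 2.13], [-1.5, 1.42], [0.17, 2.43], [-1.26, 4.41], [0.16, 1.93], [-2.52, 2.52]. Speed limits (rad/s): [1.89, 1.89, 2.39, 2.39, 3.01, 3.01, 3.01].

INTERFACE

Orientations are given as [roll, pitch, yaw] about the fixed x, y, z axes, in that order (R = Rz(yaw) Ry(pitch) Rx(roll)).
In Python, from plant import robot gives the robot as it stands.
- The arm moves only by the tool arm_command, never from a script. Its argument "deltas" is a list of rows, each a list of 3 entries, a list of its own where there are three numbers: the shift along the tool's x, y, z in mm, then the turn about the tool's z in rad, then the closure, from -1 (fully open) to 1 (shut). A call has 1 to 5 rows; each row shifts and turns the pose as measured when the row begins, along the tool's axes as they then stand; what a row does not reach is not made up. A row lasts 1/10 s, in which the tool goes at most 50 mm and 8.59 degrees, less where a joint would pass 70% of its speed; a pose out of reach is approached as far as the arm can. A call with a gripper value outside its range is refused whole. The fingers move at their own pace and stop on an object; "newtons" is the grip in N (left out, the last holds). Time passes only in rows, so rows that do not move let the fingers close. It gives the time, the measured TCP pose, the force and the opening at its end, in the units of the state.
- robot.state(): the state, without advancing time (a new reading comes with each control period).
- robot.get_image(name): name is "side" or "top"; returns the picture (384x512x3 uint8, red, green, blue); there is no depth.
- robot.camera_model(name): a dict with "vfov" (degrees; the focal length in pixels is half the picture's height over the tangent of half this angle, whatever the lens; pixels are square), "cx", "cy" (the principal point, pixels), "k1" (the pictures are not rectified: a ray, as slopes to the right and down, at radius r is drawn at 1 + k1 r^2 times it, then the intrinsics apply), "position" and "orientation" of the camera in the world. Camera axes: x right, y down, z forward; pixel columns grow to the right and rows downward; lengths in mm; the calibration is good to about 2 mm. A picture is of the moment at which its call begins. camera_model takes no time and is no camera call.
- robot.job_done(): hands the job in, once; it reports no verdict.
Trained networks look in the newest picture that a camera, given by its name, has taken for a name from the list of things; names that differ only in an ending like _2 or _b are one class to them, and where a whole thing is asked for, a point or a joint stands for the part that bears it (a point fixed in the world has none). Each returns a list of dicts, best first, with "p" (0 to 1); they miss things now and then, are a little off and sometimes report something else, mostly with a low value. They report only what shows in the picture. A call takes as long as a camera call.
- robot.boxes_of(query, camera): "centre" ([x, y, z] in mm, in world coordinates, good to about 4 mm: the middle of the surface that is visible of it).
- robot.tip_of(query, camera): "centre" ([x, y, z] in mm, in world coordinates, good to about 4 mm: a listed point, or the origin of a listed thing).
The state is a dict: "time": time; "joint_pos": joint angles; "qvel": joint speeds; "effort": joint torques, N m; "ee_pos": TCP position; "eef_rot": TCP orientation; "contact_force": force on the tool from outside, world axes, zero at the start; "moment": the same for the moment, N m; "grip_width": finger opening in mm.
Only numpy, scipy, OpenCV 4.12 (cv2) and the standard library are available. Lean on these libraries where they do the work, as an engineer would, in place of code of your own. Each camera call takes 0.05 s, during which the arm holds its last target.

## Working session

There is one attempt and no reset: what is moved stays moved. The work goes in short steps, Python scripts to look and compute and a tool call to move; the robot and the scene stay as the last step left them, time stands still between calls to the robot, and variables do not carry over. Pictures are saved under pics/ and viewed, and the job is handed in when it is done.

Besides the shell and the picture viewer there is one more tool, called by a JSON object that holds its "api" and its "payload", one argument or row to a line. arm_command: Moves the arm, as the interface text tells. Its arguments: {"type":"object","properties":{"deltas":{"type":"array","items":{"type":"array"}},"newtons":{"type":"number"}},"required":["deltas"]}

```bash
mkdir -p pics; ls
python3 - <<'E'
from plant import robot
import cv2,numpy as np
print(robot.state())
for c in("side","top"):
    im=robot.get_image(c); cv2.imwrite(f"pics/{c}0.png",im[:,:,::-1]); print(c,robot.camera_model(c))
    for q in("leaf_tab","leaf_knuckle","jamb_gap","twin_tab","amber","jamb"):
        print(q,[(np.round(d["centre"],1).tolist(),round(d["p"],2)) for d in robot.tip_of(q,c)][:3])
print(robot.state()["time"])
E
```

```text
pics
{'time': 0.0, 'joint_pos': array([-1.18217384,  0.52202776, -0.03630735,  1.60000249,  0.02123597,
        1.0210963 , -0.11280943]), 'qvel': array([ 0.0009158 , -0.00055036,  0.00016054,  0.00041411, -0.0026283 ,
       -0.00047346,  0.00148178]), 'effort': array([ 3.75845821e-04, -9.27090311e+01,  1.97962359e+00, -3.69955981e+01,
        1.78030785e-02,  7.59656075e-03, -2.30072772e-05]), 'ee_pos': array([276.71487137, 560.04029334, 238.71937175]), 'eef_rot': array([-3.14045083e+00,  1.22435843e-04,  2.68275216e+00]), 'contact_force': array([ 0.09830153,  0.2058841 , -0.54548445]), 'moment': array([-0.01578892,  0.02698454, -0.04493837]), 'grip_width': 85.63841308407258}
side {'vfov': 55.56189338844781, 'cx': 253.62875144767582, 'cy': 192.9368404183653, 'k1': -0.03893337138756964, 'position': array([ 121.61876609, -194.06214953,  838.86503539]), 'orientation': array([-2.64248199, -0.01417963, -1.22619483])}
leaf_tab [([433.0, -146.3, 24.2], 0.57)]
leaf_knuckle [([486.0, -153.5, 10.8], 0.59)]
jamb_gap [([609.3, -66.2, 94.5], 0.95)]
twin_tab [([611.8, -67.8, 95.2], 0.68), ([426.1, -8.8, 27.5], 0.66)]
amber [([577.3, 63.9, -1.3], 0.77)]
jamb [([602.5, -68.5, -1.7], 0.6)]
top {'vfov': 54.32355238456428, 'cx': 260.6780002785005, 'cy': 190.70956446812107, 'k1': -0.062353362994778457, 'position': array([465.9198981 , -64.7852275 , 935.62724471]), 'orientation': array([-3.06241156,  0.02748348, -1.57802902])}
leaf_tab [([436.4, -143.9, 24.7], 0.85), ([606.1, -63.4, 92.6], 0.55)]
leaf_knuckle [([482.7, -154.6, 10.9], 0.77)]
jamb_gap [([604.4, -61.3, 88.5], 0.68), ([435.1, -144.3, 25.7], 0.16)]
twin_tab [([424.7, -10.4, 25.4], 0.67)]
amber [([574.2, 62.4, 0.9], 0.69)]
jamb [([606.2, -64.3, 1.8], 0.82)]
0.7
```

View pics/side0.png

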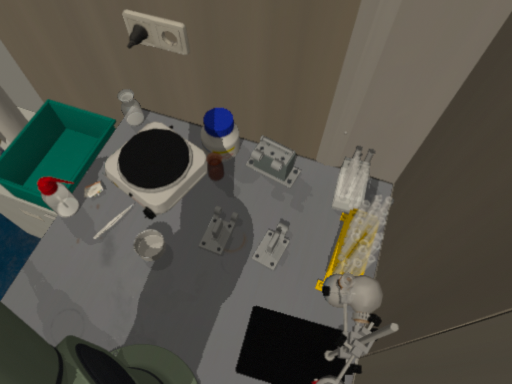

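View pics/top0.png

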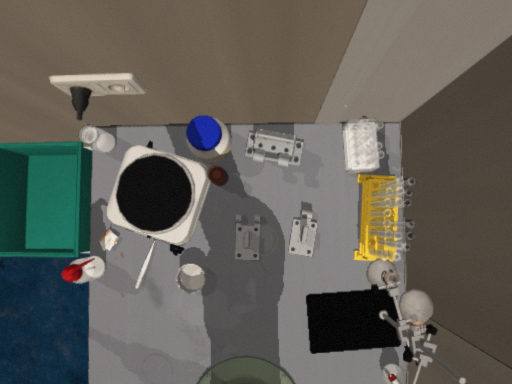

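Run:
```python
import cv2
t=cv2.imread("pics/top0.png"); s=cv2.imread("pics/side0.png")
def z(im,x,y,w,h,k,n):
    cv2.imwrite(n,cv2.resize(im[y:y+h,x:x+w],None,fx=k,fy=k,interpolation=cv2.INTER_CUBIC))
z(t,280,200,50,60,10,"pics/t_leaf.png")
z(t,238,118,72,55,10,"pics/t_jamb.png")
z(s,240,128,64,64,9,"pics/s_jamb.png")
z(s,244,210,56,64,9,"pics/s_leaf.png")
```

```text
(no output)
```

View pics/t_leaf.png

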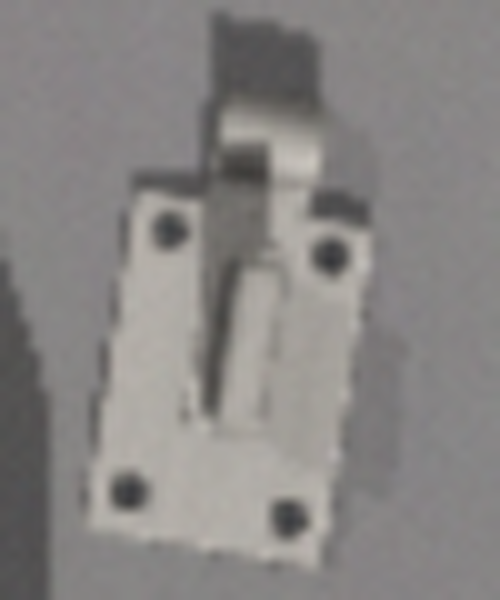

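View pics/t_jamb.png

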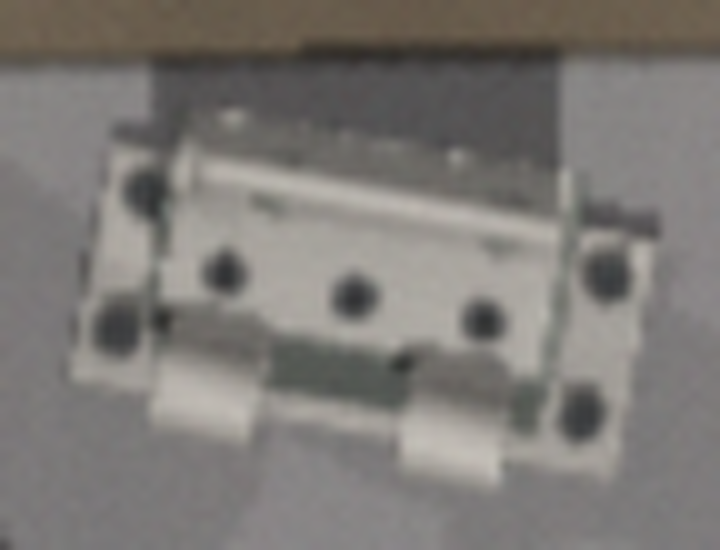

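View pics/s_jamb.png

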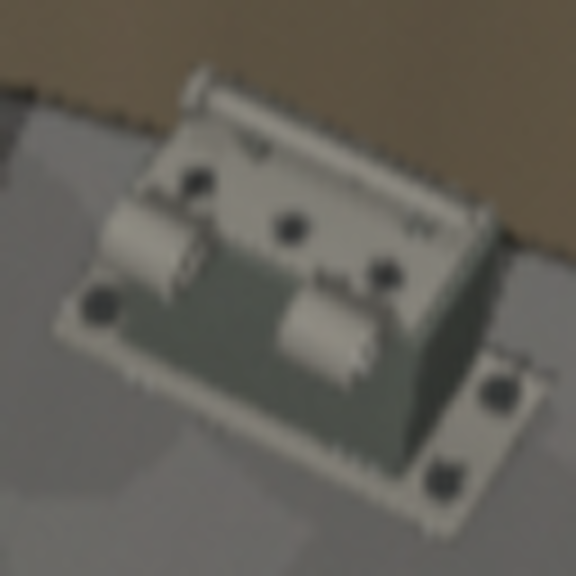

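View pics/s_leaf.png

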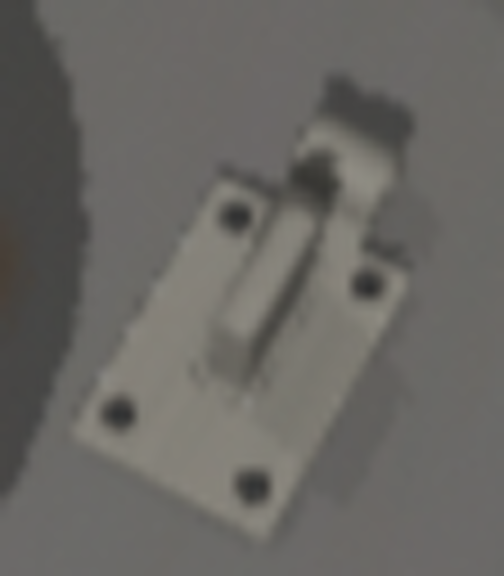

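```bash
cat > h.py <<'E'
import numpy as np,cv2
from scipy.spatial.transform import Rotation as Ro
from scipy.optimize import least_squares
def cams():
    from plant import robot
    return {c:robot.camera_model(c) for c in("top","side")}
def proj(m,P):
    P=np.atleast_2d(P); R=Ro.from_euler("xyz",m["orientation"]).as_matrix()
    q=(P-m["position"])@R; s=q[:,:2]/q[:,2:]
    f=192/np.tan(np.radians(m["vfov"])/2)
    s=s*(1+m["k1"]*(s**2).sum(1,keepdims=True))
    return s*f+[m["cx"],m["cy"]]
def pose(x,y,yaw,z=0): return lambda P:(np.atleast_2d(P)@Ro.from_euler("z",yaw).as_matrix().T)+[x,y,z]
def sil(m,T,y,x0=0,z0=0,r=11):
    """silhouette pts (two) of cylinder axis y at local y"""
    a=np.linspace(0,2*np.pi,361)
    c=proj(m,T(np.c_[x0+r*np.cos(a),0*a+y,z0+r*np.sin(a)]))
    d=np.subtract(*proj(m,T([[x0,y+1,z0],[x0,y-1,z0]]))); n=np.array([-d[1],d[0]])/np.hypot(*d)
    v=c@n; return c[v.argmax()],c[v.argmin()]
def darkspot(g,px,w=3):
    x,y=px; xi,yi=int(round(x)),int(round(y))
    p=g[yi-w:yi+w+1,xi-w:xi+w+1].astype(float); wt=np.clip(np.percentile(p,60)-15-p,0,None)
    Y,X=np.mgrid[yi-w:yi+w+1,xi-w:xi+w+1]; wt*=((X-x)**2+(Y-y)**2<=w*w)
    return np.array([(wt*X).sum(),(wt*Y).sum()])/wt.sum()
E
cat > fit.py <<'E'
from h import *
C=cams(); G={c:cv2.imread(f"pics/{c}0.png",0) for c in C}
def px(L,k,ox,oy): return (np.array(L,float)+.5)/k-.5+[ox,oy]
tl=lambda L:px(L,10,280,200); tj=lambda L:px(L,10,238,118); sj=lambda L:px(L,9,240,128); sl=lambda L:px(L,9,244,210)
# order: +x+y, +x-y, -x-y, -x+y
lh={"top":tl([(170,231),(330,256),(290,518),(128,491)]),"side":sl([(236,216),(367,284),(252,486),(119,412)])}
lc={"top":tl([(135,192),(372,222),(318,565),(90,525)]),"side":sl([(222,180),(408,262),(262,538),(78,432)])}
S=np.array([(1,1),(1,-1),(-1,-1),(-1,1)])
for c in lh: lh[c]=np.array([darkspot(G[c],p) for p in lh[c]])
def leaf(p,cs):
    T=pose(p[0],p[1],p[2]); r=[]
    for c in cs:
        H=np.c_[-59.5+S[:,0]*p[3],S[:,1]*p[4],np.full(4,6)]; K=np.c_[-59.5+S[:,0]*42.5,S[:,1]*30,np.full(4,6)]
        r+=[2*(proj(C[c],T(H))-lh[c]).ravel(),(proj(C[c],T(K))-lc[c]).ravel()]
    return np.concatenate(r)
for cs in (["top"],["side"],["top","side"]):
    s=least_squares(leaf,[485,-154,-.16,32,20],args=(cs,),loss="soft_l1"); print("leaf",cs,s.x.round(3),"rms",np.sqrt((s.fun**2).mean()).round(2))
bh={"top":tj([(147,192),(607,275),(581,412),(117,328)]),"side":sj([(190,100),(498,395),(445,482),(100,306)])}
th={"top":tj([(225,272),(354,297),(483,321)]),"side":sj([(198,182),(291,229),(386,275)])}
for c in bh:
    bh[c]=np.array([darkspot(G[c],p) for p in bh[c]]); th[c]=np.array([darkspot(G[c],p) for p in th[c]])
print(th,bh)
# knuckle front silhouette pts: (local y, px)
kf={"top":[(40,(150,418)),(16,(248,442)),(-16,(400,474)),(-40,(500,488))],"side":[(-16,(280,335)),(-40,(350,387)),(40,(102,255)),(16,(172,302))]}
def jamb(p,cs):
    T=pose(p[0],p[1],p[2]); r=[]
    xb,wx,wy,zb,xt,wt,zt=p[3:]
    for c in cs:
        B=np.c_[xb+S[:,0]*wx,S[:,1]*wy,np.full(4,zb)]
        e=2*(proj(C[c],T(B))-bh[c])
        if c=="side": e=e[1:]
        r+=[e.ravel(),2*(proj(C[c],T([[xt,wt,zt],[xt,0,zt],[xt,-wt,zt]]))-th[c]).ravel()]
        for y,q in kf[c]:
            q=(tj if c=="top" else sj)([q])[0]; a=sil(C[c],T,y,0,95); b=max(a,key=lambda v:v[1]); r.append(b-q)
    r.append([(zb-8)/5,(zt-90)/5])
    return np.concatenate(r)
for cs in (["top"],["side"],["top","side"]):
    s=least_squares(jamb,[605,-64,-.185,40,25,55,8,25,30,90],args=(cs,),loss="soft_l1"); print("jamb",cs,s.x.round(3),"rms",np.sqrt((s.fun**2).mean()).round(2)); 
print(s.fun.round(1))
E
python3 fit.py
```

```text
leaf ['top'] [ 4.8315e+02 -1.5201e+02 -1.6800e-01  3.2590e+01  1.9965e+01] rms 0.33
leaf ['side'] [ 4.82947e+02 -1.51693e+02 -1.69000e-01  3.25100e+01  2.00520e+01] rms 0.58
leaf ['top', 'side'] [ 4.83058e+02 -1.51849e+02 -1.68000e-01  3.25540e+01  2.00060e+01] rms 0.48
{'top': array([[260.04177215, 144.95443038],
       [272.98574338, 147.33095723],
       [285.89290162, 149.7384807 ]]), 'side': array([[261.33885471, 148.06814955],
       [271.91005291, 152.99206349],
       [282.26086957, 158.44757033]])} {'top': array([[252.50259067, 136.83450168],
       [298.3115727 , 145.20178042],
       [295.70547945, 158.98998946],
       [249.44604317, 150.35731415]]), 'side': array([[258.68      , 138.785     ],
       [295.14227166, 171.26522248],
       [288.79006332, 180.95567462],
       [250.94408201, 161.50698975]])}
jamb ['top'] [ 6.06374e+02 -6.56510e+01 -1.99000e-01  4.18830e+01  1.77370e+01
  5.87870e+01  8.02700e+00  2.66520e+01  3.00990e+01  9.00760e+01] rms 0.28
jamb ['side'] [ 6.06752e+02 -6.51800e+01 -1.99000e-01  4.13230e+01  1.78340e+01
  5.87340e+01  7.86100e+00  2.57010e+01  3.00320e+01  8.92580e+01] rms 0.37
jamb ['top', 'side'] [ 6.06503e+02 -6.53810e+01 -1.99000e-01  4.17460e+01  1.77980e+01
  5.87470e+01  7.78200e+00  2.66100e+01  3.01040e+01  8.86830e+01] rms 0.38
[-0.5 -0.2 -0.3  0.1 -0.3  0.1  0.2  0.1 -0.1  0.1 -0.3  0.2 -0.2  0.2
 -0.   0.4  0.5 -0.  -0.9 -0.6 -0.5 -0.1  0.2 -0.   0.3  0.   0.2 -0.1
  0.5 -0.3  0.1  0.2  0.5 -0.1 -0.3  1.4  0.5 -0.  -0.1  0.3  0.4 -0.7
 -0.  -0.3]
```

{"api": "arm_command", "payload": {
  "deltas": [
    [[-33,-32,0],0,-1],
    [[-33,-32,0],0,-1],
    [[-33,-32,0],0,-1],
    [[-33,-32,0],0,-1],
    [[-33,-32,0],0,-1]
  ],
  "newtons": 60
}}

```text
time: 1.2
ee_pos: [352.9, 342.0, 237.9]
eef_rot: [3.14, -0.002, 2.692]
contact_force: [1.8, 0.5, -0.3]
grip_width: 85.1
```

{"api": "arm_command", "payload": {
  "deltas": [
    [[-28,-33,0],0,-1],
    [[-28,-33,0],0,-1],
    [[-28,-33,0],0,-1],
    [[-28,-33,0],0,-1],
    [[-28,-33,0],0,-1]
  ]
}}

```text
time: 1.7
ee_pos: [408.7, 123.5, 238.4]
eef_rot: [3.137, -0.0, 2.691]
contact_force: [1.1, -0.3, 0.6]
grip_width: 85.4
```

```bash
cat > go.py <<'E'
import sys,numpy as np
from plant import robot
from scipy.spatial.transform import Rotation as Ro
s=robot.state(); R=Ro.from_euler("xyz",s["eef_rot"]).as_matrix()
t=np.array([float(v) for v in sys.argv[1:4]]); d=R.T@(t-s["ee_pos"])
print("t",round(s["time"],2),"pos",s["ee_pos"].round(2),"rot",s["eef_rot"].round(4),"F",s["contact_force"].round(1),"w",round(s["grip_width"],1),"joints",s["joint_pos"].round(2))
yaw=float(sys.argv[4]); e=(yaw-s["eef_rot"][2]+np.pi)%(2*np.pi)-np.pi
print("tool delta",d.round(1),"turn",round(-e,4))
E
python3 go.py 433.8 -143.5 150 2.974
```

```text
t 1.7 pos [408.67 123.52 238.41] rot [ 3.1370e+00 -4.0000e-04  2.6911e+00] F [ 1.1 -0.3  0.6] w 85.4 joints [-0.52  0.21  0.11  2.1  -0.03  0.84  0.72]
tool delta [-138.9 -229.8   87.3] turn -0.2829
```

{"api": "arm_command", "payload": {
  "deltas": [
    [[-24,-40,0],0,-1],
    [[-24,-40,0],0,-1],
    [[-24,-40,0],0,-1],
    [[-24,-40,0],0,-1],
    [[-24,-40,0],0,-1]
  ]
}}

```text
time: 2.2
ee_pos: [430.1, -117.8, 239.0]
eef_rot: [3.134, 0.003, 2.693]
contact_force: [2.0, 0.9, -1.0]
grip_width: 85.1
```

```bash
python3 go.py 433.8 -143.5 150 2.974
```

```text
t 2.2 pos [ 430.14 -117.81  238.96] rot [3.1339 0.0035 2.6926] F [ 2.   0.9 -1. ] w 85.1 joints [-0.09  0.24  0.27  2.06 -0.09  0.84  1.36]
tool delta [-14.1 -22.2  88.8] turn -0.2814
```

{"api": "arm_command", "payload": {
  "deltas": [
    [[-14,-22,5],-0.14,-1],
    [[0,0,30],-0.14,-1],
    [[0,0,30],0,-1],
    [[0,0,20],0,-1],
    [[0,0,0],0,-1]
  ]
}}

```text
time: 2.7
ee_pos: [434.4, -152.4, 152.6]
eef_rot: [3.137, 0.011, 2.974]
contact_force: [-0.7, 0.2, -0.2]
grip_width: 85.4
```

```bash
python3 go.py 433.8 -143.5 90 2.974
python3 - <<'E'
from plant import robot
import cv2
for c in("top","side"): cv2.imwrite(f"pics/{c}1.png",robot.get_image(c)[:,:,::-1])
t=cv2.imread("pics/top1.png");s=cv2.imread("pics/side1.png")
import numpy as np
cv2.imwrite("pics/both1.png",np.hstack([cv2.resize(t[130:280,240:340],None,fx=4,fy=4,interpolation=3),cv2.resize(s[150:300,230:330],None,fx=4,fy=4,interpolation=3)]))
E
```

```text
t 2.7 pos [ 434.4  -152.44  152.62] rot [3.137  0.0109 2.9738] F [-0.7  0.2 -0.2] w 85.4 joints [ 0.06  0.4   0.2   2.12 -0.14  0.63  1.75]
tool delta [ 2.8  8.4 62.6] turn -0.0002
```

View pics/both1.png

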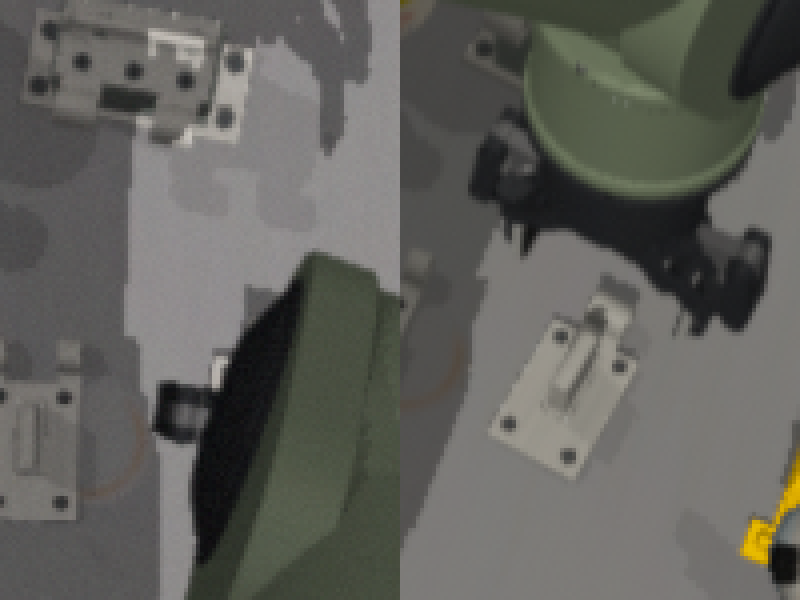

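{"api": "arm_command", "payload": {
  "deltas": [
    [[3,8,15],0,-1],
    [[0,0,25],0,-1],
    [[0,0,20],0,-1],
    [[0,0,0],0,-1]
  ]
}}

```text
time: 3.2
ee_pos: [438.8, -143.8, 98.8]
eef_rot: [3.137, 0.023, 2.974]
contact_force: [-0.8, -0.2, -0.1]
grip_width: 85.7
```

```bash
python3 go.py 433.8 -143.5 19 2.974;python3 - <<'E'
from plant import robot
import cv2
import numpy as np
for c in("top","side"): cv2.imwrite(f"pics/{c}2.png",robot.get_image(c)[:,:,::-1])
t=cv2.imread("pics/top2.png");s=cv2.imread("pics/side2.png")
cv2.imwrite("pics/both2.png",np.hstack([cv2.resize(t[130:280,240:340],None,fx=4,fy=4,interpolation=3),cv2.resize(s[150:300,230:330],None,fx=4,fy=4,interpolation=3)]))
E
```

```text
t 3.2 pos [ 438.8  -143.81   98.82] rot [3.1367 0.0234 2.9744] F [-0.8 -0.2 -0.1] w 85.7 joints [ 0.07  0.5   0.16  2.16 -0.18  0.47  1.77]
tool delta [ 6.8 -0.9 79.7] turn 0.0004
```

View pics/both2.png

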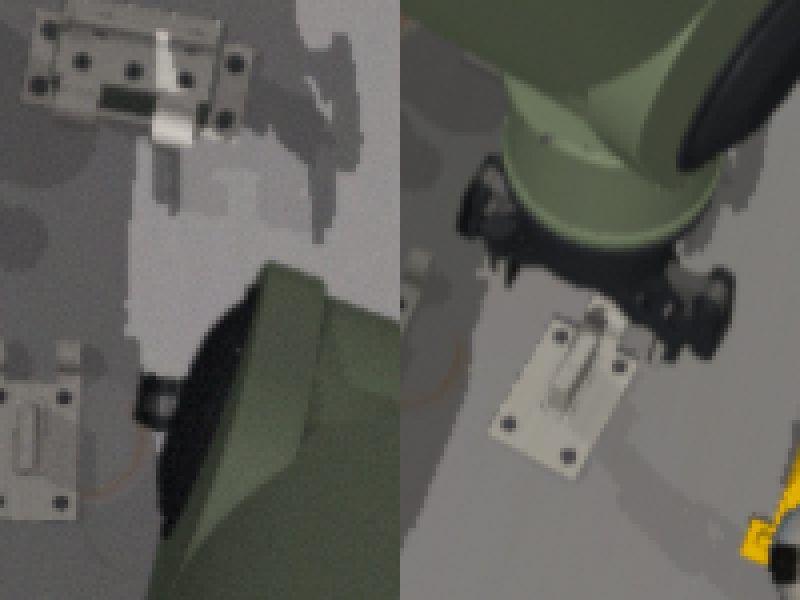

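{"api": "arm_command", "payload": {
  "deltas": [
    [[7,-1,10],0,-1],
    [[0,0,15],0,-1],
    [[0,0,15],0,-1],
    [[0,0,10],0,-1],
    [[0,0,0],0,-1]
  ]
}}

```text
time: 3.8
ee_pos: [438.4, -145.0, 56.3]
eef_rot: [3.137, 0.037, 2.974]
contact_force: [0.6, 0.3, 0.3]
grip_width: 85.5
```

```bash
python3 go.py 433.8 -143.5 19 2.974
```

```text
t 3.8 pos [ 438.43 -144.96   56.33] rot [3.1369 0.0369 2.9741] F [0.6 0.3 0.3] w 85.5 joints [ 0.11  0.58  0.12  2.18 -0.2   0.35  1.79]
tool delta [ 6.2  0.5 37.1] turn 0.0001
```

{"api": "arm_command", "payload": {
  "deltas": [
    [[5,1,10],0,-1],
    [[1,0,10],0,-1],
    [[1,0,10],0,-1],
    [[2,0,3],0,-1],
    [[2,0,0],0,-1]
  ]
}}

```text
time: 4.3
ee_pos: [431.3, -142.8, 24.3]
eef_rot: [3.137, 0.042, 2.974]
contact_force: [0.2, -0.1, -0.1]
grip_width: 85.7
```

```bash
python3 go.py 433.8 -143.5 19 2.974
```

```text
t 4.3 pos [ 431.27 -142.82   24.33] rot [3.1371 0.0415 2.974 ] F [ 0.2 -0.1 -0.1] w 85.7 joints [ 0.13  0.64  0.08  2.21 -0.22  0.25  1.81]
tool delta [-2.4 -0.3  5.4] turn 0.0
```

{"api": "arm_command", "payload": {
  "deltas": [
    [[-1,0,4],0,-1],
    [[0,0,1],0,-1],
    [[0,0,0],0,1],
    [[0,0,0],0,1],
    [[0,0,0],0,1]
  ],
  "newtons": 80
}}

```text
time: 4.8
ee_pos: [432.8, -143.2, 19.6]
eef_rot: [3.137, 0.042, 2.974]
contact_force: [-0.4, -0.4, -0.7]
grip_width: 44.0
```

```bash
python3 go.py 433.8 -143.5 19 2.974
```

```text
t 4.8 pos [ 432.79 -143.18   19.61] rot [3.1371 0.0421 2.9738] F [-0.4 -0.4 -0.7] w 44.0 joints [ 0.13  0.65  0.08  2.21 -0.22  0.24  1.81]
tool delta [-1.  -0.2  0.7] turn -0.0002
```

{"api": "arm_command", "payload": {
  "deltas": [
    [[0,0,0],0,1],
    [[0,0,0],0,1],
    [[0,0,0],0,1],
    [[0,0,0],0,1],
    [[0,0,0],0,1]
  ]
}}

```text
time: 5.3
ee_pos: [432.9, -143.2, 20.0]
eef_rot: [3.137, 0.043, 2.974]
contact_force: [0.7, -0.1, -1.0]
grip_width: 10.8
```

```bash
python3 go.py 433.8 -143.5 19 2.974
```

```text
t 5.3 pos [ 432.89 -143.22   20.01] rot [3.1372 0.0425 2.9738] F [ 0.7 -0.1 -1. ] w 10.8 joints [ 0.13  0.65  0.08  2.21 -0.22  0.24  1.81]
tool delta [-0.9 -0.1  1.1] turn -0.0002
```

{"api": "arm_command", "payload": {
  "deltas": [
    [[0,0,-5],0,1],
    [[0,0,-10],0,1],
    [[0,0,-15],0,1],
    [[0,0,-15],0,1],
    [[0,0,-15],0,1]
  ]
}}

```text
time: 5.8
ee_pos: [428.9, -142.8, 82.5]
eef_rot: [3.137, 0.039, 2.973]
contact_force: [1.3, -0.0, -2.6]
grip_width: 10.9
```

```bash
cat > kn.py <<'E'
from h import *
from plant import robot
E=lambda r:Ro.from_euler("xyz",r).as_matrix()
R0=E([3.1372,.0425,2.9738]); p0=np.array([432.89,-143.22,20.01])
KL=R0.T@(np.array([483.06,-151.85,11])-p0); RL=R0.T@Ro.from_euler("z",-.168).as_matrix()
J=np.array([606.5,-65.4,95]); JY=-.199
import os,json
if os.path.exists("corr.json"): KL=KL+np.array(json.load(open("corr.json")))
s=robot.state(); R=E(s["eef_rot"]); k=s["ee_pos"]+R@KL; L=R@RL
RJ=Ro.from_euler("z",JY).as_matrix(); e=RJ.T@(k-J)
yaw=np.arctan2(L[1,0],L[0,0]); 
print("t",round(s["time"],2),"tcp",s["ee_pos"].round(1),"rot",s["eef_rot"].round(3),"F",s["contact_force"].round(1),"w",round(s["grip_width"],1))
print("knuckle",k.round(1),"in jamb",e.round(1),"tilt",np.arccos(L[2,2]).round(3),"turn needed",round(-(JY-yaw),4))
print("tool delta to full insert",(R.T@(J-k)).round(1)," to standoff -60:",(R.T@(J-RJ[:,0]*60-k)).round(1))
E
python3 kn.py
```

```text
t 5.8 tcp [ 428.9 -142.8   82.5] rot [3.137 0.039 2.973] F [ 1.3 -0.  -2.6] w 10.9
knuckle [ 479.  -151.4   73.4] in jamb [-108.  -109.5  -21.6] tilt 0.003 turn needed 0.0307
tool delta to full insert [-112.1  106.2  -16.8]  to standoff -60: [-52.1 108.1 -19.1]
```

{"api": "arm_command", "payload": {
  "deltas": [
    [[-10,20,-10],0.03,1],
    [[-14,30,-6],0,1],
    [[-14,30,-3],0,1],
    [[-10,20,0],0,1],
    [[0,0,0],0,1]
  ]
}}

```text
time: 6.3
ee_pos: [497.0, -51.0, 111.3]
eef_rot: [3.134, 0.044, 2.939]
contact_force: [-0.6, -0.3, -2.5]
grip_width: 11.4
```

```bash
python3 kn.py
```

```text
t 6.3 tcp [497.  -51.  111.3] rot [3.134 0.044 2.939] F [-0.6 -0.3 -2.5] w 11.4
knuckle [546.9 -61.4 102.4] in jamb [-59.3  -7.8   7.4] tilt 0.004 turn needed -0.0037
tool delta to full insert [-58.8   8.   10.1]  to standoff -60: [1.1 7.8 7.4]
```

{"api": "arm_command", "payload": {
  "deltas": [
    [[1,5,5],-0.004,1],
    [[0,3,2],0,1],
    [[0,0,0],0,1]
  ]
}}

```text
time: 6.6
ee_pos: [496.9, -43.1, 104.7]
eef_rot: [3.134, 0.044, 2.943]
contact_force: [-0.9, -0.8, -2.6]
grip_width: 10.9
```

```bash
python3 - <<'E'
from plant import robot
import cv2
import numpy as np
for c in("top","side"): cv2.imwrite(f"pics/{c}3.png",robot.get_image(c)[:,:,::-1])
t=cv2.imread("pics/top3.png");s=cv2.imread("pics/side3.png")
cv2.imwrite("pics/both3.png",np.hstack([cv2.resize(t[110:210,230:330],None,fx=4,fy=4,interpolation=3),cv2.resize(s[110:210,220:320],None,fx=4,fy=4,interpolation=3)]))
E
python3 kn.py
```

```text
t 6.7 tcp [497.  -43.5 104.9] rot [3.134 0.044 2.942] F [-0.7  0.1 -2.3] w 11.0
knuckle [546.9 -53.7  96. ] in jamb [-60.8  -0.3   1. ] tilt 0.004 turn needed -0.0002
tool delta to full insert [-60.7   0.3   3.7]  to standoff -60: [-0.7  0.3  1. ]
```

View pics/both3.png

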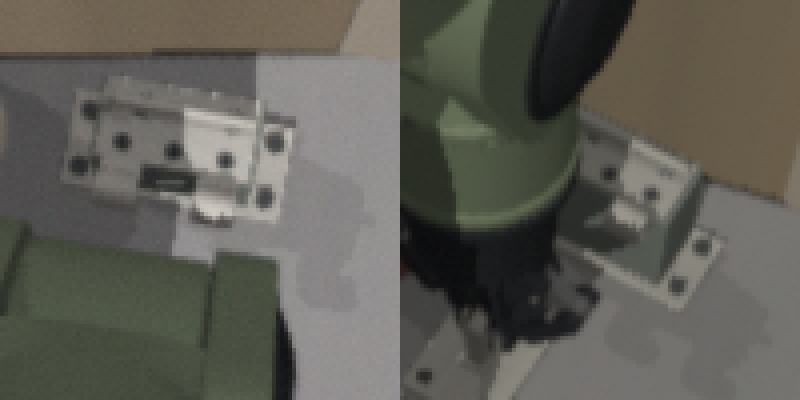

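```bash
cat > ov.py <<'E'
import sys,io,contextlib
with contextlib.redirect_stdout(io.StringIO()): exec(open("kn.py").read())
n=sys.argv[1]; x,y,w,h,k=map(int,sys.argv[2:7]); c=sys.argv[7] if len(sys.argv)>7 else "side"
C=cams(); im=cv2.imread(f"pics/{c}{n}.png")[y:y+h,x:x+w]; im=cv2.resize(im,None,fx=k,fy=k,interpolation=3)
raw=im.copy()
def q(P): return ((proj(C[c],P)-[x,y]+.5)*k-.5)
TL=lambda P:np.atleast_2d(P)@L.T+k_
k_=globals()["k"] if False else s["ee_pos"]+R@KL
S=np.array([(1,1),(1,-1),(-1,-1),(-1,1)])
H=TL(np.c_[-59.5+S[:,0]*32.55,S[:,1]*20,np.full(4,-5)]); K=TL(np.c_[-59.5+S[:,0]*42.5,S[:,1]*30,np.full(4,-5)])
for p in q(H): cv2.circle(im,tuple(int(v) for v in p),4,(0,0,255),1)
cv2.polylines(im,[q(K).astype(int)],True,(0,255,0),1)
for yy in(13,-13):
    a=np.linspace(0,6.283,30); cv2.polylines(im,[q(TL(np.c_[11*np.cos(a),0*a+yy,11*np.sin(a)])).astype(int)],True,(255,255,0),1)
JT=lambda P:np.atleast_2d(P)@RJ.T+J
for yy in(16,40,-16,-40):
    a=np.linspace(0,6.283,30); cv2.polylines(im,[q(JT(np.c_[11*np.cos(a),0*a+yy,11*np.sin(a)])).astype(int)],True,(255,0,255),1)
cv2.imwrite(f"pics/ov{n}{c}.png",np.hstack([raw,im]))
print("pred holes px",proj(C[c],H).round(2).tolist(),"corners",proj(C[c],K).round(1).tolist())
E
python3 ov.py 3 210 140 65 80 6
```

```text
pred holes px [[240.92, 182.77], [255.37, 190.53], [240.6, 211.9], [225.86, 203.65]] corners [[239.6, 177.8], [261.2, 189.3], [242.0, 217.4], [219.8, 204.9]]
```

View pics/ov3side.png

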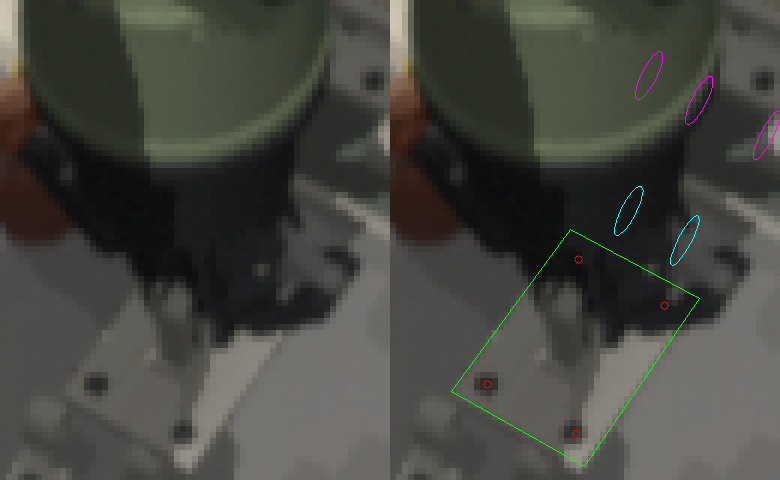

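{"api": "arm_command", "payload": {
  "deltas": [
    [[-8,0,1],0,1],
    [[-10,0,1],0,1],
    [[-10,0,1],0,1],
    [[-5,0,0],0,1],
    [[0,0,0],0,1]
  ]
}}

```text
time: 7.2
ee_pos: [532.7, -52.4, 103.3]
eef_rot: [3.134, 0.045, 2.94]
contact_force: [-0.0, -0.5, -2.1]
grip_width: 10.9
```

```bash
python3 kn.py
```

```text
t 7.2 tcp [532.7 -52.4 103.3] rot [3.134 0.045 2.94 ] F [-0.  -0.5 -2.1] w 10.9
knuckle [582.5 -62.7  94.4] in jamb [-24.   -2.1  -0.6] tilt 0.004 turn needed -0.0027
tool delta to full insert [-24.    2.1   0.5]  to standoff -60: [35.9  2.  -2.2]
```

{"api": "arm_command", "payload": {
  "deltas": [
    [[0,2,0],-0.003,1],
    [[0,0,0],0,1],
    [[0,0,0],0,1]
  ]
}}

```text
time: 7.5
ee_pos: [532.6, -50.2, 103.0]
eef_rot: [3.135, 0.044, 2.943]
contact_force: [-0.6, 0.8, -2.7]
grip_width: 11.1
```

```bash
python3 kn.py;  python3 - <<'E'
from plant import robot
import cv2
for c in("top","side"): cv2.imwrite(f"pics/{c}4.png",robot.get_image(c)[:,:,::-1])
E
python3 ov.py 4 215 120 90 80 4; python3 ov.py 4 230 110 90 80 4 top
```

```text
t 7.5 tcp [532.6 -50.2 103. ] rot [3.135 0.044 2.943] F [-0.6  0.8 -2.7] w 11.1
knuckle [582.5 -60.4  94.1] in jamb [-24.5   0.2  -0.9] tilt 0.003 turn needed 0.0006
tool delta to full insert [-24.5  -0.2   0.2]  to standoff -60: [35.4 -0.2 -2.5]
pred holes px [[248.74, 172.02], [263.0, 179.49], [248.79, 200.09], [234.24, 192.15]] corners [[247.4, 167.2], [268.7, 178.3], [250.2, 205.4], [228.3, 193.4]]
pred holes px [[257.71, 178.99], [274.98, 182.28], [269.58, 210.44], [252.23, 207.09]] corners [[254.2, 173.9], [280.1, 178.8], [273.1, 215.6], [247.1, 210.6]]
```

View pics/ov4side.png

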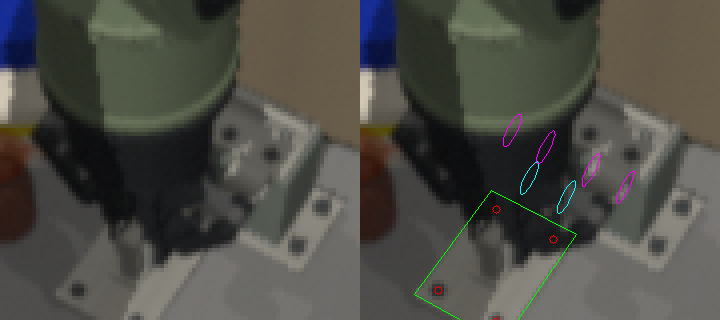

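View pics/ov4top.png

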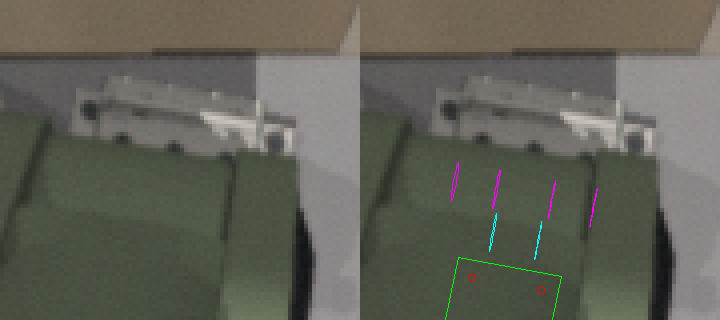

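{"api": "arm_command", "payload": {
  "deltas": [
    [[-4,0,0],0,1],
    [[-4,0.3,0],0,1],
    [[-4,0.3,0],0,1],
    [[0,0,0],0,1]
  ]
}}

```text
time: 8.0
ee_pos: [545.8, -52.1, 103.9]
eef_rot: [3.135, 0.045, 2.943]
contact_force: [0.1, 1.0, -2.5]
grip_width: 11.3
```

```bash
python3 kn.py
```

```text
t 8.0 tcp [545.8 -52.1 103.9] rot [3.135 0.045 2.943] F [ 0.1  1.  -2.5] w 11.3
knuckle [595.7 -62.2  95. ] in jamb [-11.3   1.   -0. ] tilt 0.003 turn needed 0.0007
tool delta to full insert [-11.2  -1.    0.5]  to standoff -60: [48.7 -0.9 -2.2]
```

{"api": "arm_command", "payload": {
  "deltas": [
    [[-3,-0.8,0],0,1],
    [[-3,0,0],0,1],
    [[-3,0,0],0,1],
    [[0,0,0],0,1]
  ]
}}

```text
time: 8.4
ee_pos: [555.2, -55.0, 104.2]
eef_rot: [3.135, 0.044, 2.943]
contact_force: [0.8, -0.5, -2.4]
grip_width: 11.0
```

```bash
python3 kn.py
```

```text
t 8.4 tcp [555.2 -55.  104.2] rot [3.135 0.044 2.943] F [ 0.8 -0.5 -2.4] w 11.0
knuckle [605.1 -65.1  95.3] in jamb [-1.4 -0.   0.3] tilt 0.003 turn needed 0.0005
tool delta to full insert [-1.4  0.   0.3]  to standoff -60: [58.5  0.1 -2.3]
```

{"api": "arm_command", "payload": {
  "deltas": [
    [[-1.3,0,0.3],0,1],
    [[0,0,0],0,1],
    [[0,0,0],0,1]
  ]
}}

```text
time: 8.7
ee_pos: [556.4, -55.3, 103.9]
eef_rot: [3.135, 0.044, 2.943]
contact_force: [-0.4, 0.3, -2.5]
grip_width: 11.0
```

```bash
python3 kn.py;  python3 - <<'E'
from plant import robot
import cv2
for c in("top","side"): cv2.imwrite(f"pics/{c}5.png",robot.get_image(c)[:,:,::-1])
from h import *
for c in("top","side"):
  for q in("leaf_knuckle","jamb_gap","leaf_tab","twin_tab","amber"): print(c,q,[(np.round(d["centre"],1).tolist(),round(d["p"],2)) for d in robot.tip_of(q,c)][:2])
E
python3 ov.py 5 220 110 80 90 5; python3 kn.py
python3 - <<'E'
from h import *
g=cv2.imread("pics/side5.png",0)
import subprocess
E
```

```text
t 8.7 tcp [556.4 -55.3 103.9] rot [3.135 0.044 2.943] F [-0.4  0.3 -2.5] w 11.0
knuckle [606.3 -65.4  94.9] in jamb [-0.2 -0.  -0.1] tilt 0.003 turn needed 0.0005
tool delta to full insert [-0.2  0.  -0.1]  to standoff -60: [59.8  0.1 -2.7]
top leaf_knuckle []
top jamb_gap []
top leaf_tab []
top twin_tab []
top amber [([574.8, 64.5, 3.8], 0.56)]
side leaf_knuckle [([606.7, -66.0, 95.9], 0.66)]
side jamb_gap [([610.2, -66.5, 97.2], 0.73)]
side leaf_tab [([557.2, -55.9, 108.8], 0.93)]
side twin_tab [([422.4, -5.3, 28.0], 0.84)]
side amber [([578.6, 61.2, 1.0], 0.88)]
pred holes px [[254.05, 164.69], [268.21, 172.0], [254.32, 192.14], [239.87, 184.37]] corners [[252.7, 160.0], [273.8, 170.9], [255.8, 197.3], [234.0, 185.6]]
t 9.3 tcp [556.5 -55.3 103.9] rot [3.135 0.044 2.943] F [ 0.2  0.4 -2.5] w 11.1
knuckle [606.4 -65.4  94.9] in jamb [-0.1 -0.1 -0.1] tilt 0.003 turn needed 0.0005
tool delta to full insert [-0.1  0.1 -0.1]  to standoff -60: [59.8  0.1 -2.7]
```

View pics/ov5side.png

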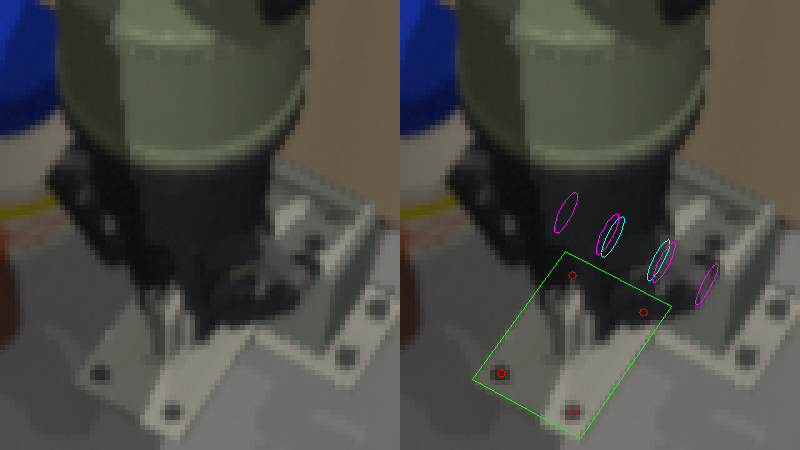

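View pics/top5.png

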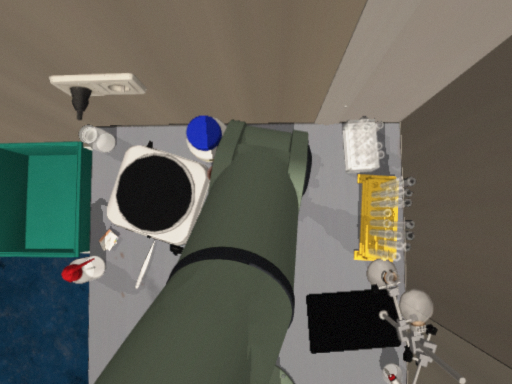

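Run:
```python
from h import *
C=cams()["side"]; g=cv2.imread("pics/side5.png",0)
m=np.array([darkspot(g,p) for p in [(254.3,192.1),(239.9,184.4)]]); pr=np.array([[254.32,192.14],[239.87,184.37]]); print(m.round(2),(m-pr).round(2))
P=np.array([550,-60,90.]); Jc=np.array([(proj(C,P+d)-proj(C,P))[0] for d in np.eye(3)[:2]*5]).T/5
print("implied xy shift",np.linalg.solve(Jc,(m-pr).mean(0)).round(2))
```

```text
[[254.07 191.97]
 [239.56 184.34]] [[-0.25 -0.17]
 [-0.31 -0.03]]
implied xy shift [0.03 0.72]
```

```bash
python3 kn.py
python3 - <<'E'
from plant import robot
print(robot.job_done()); print(robot.state()["time"])
E
python3 kn.py
```

```text
t 9.3 tcp [556.5 -55.3 103.9] rot [3.135 0.044 2.943] F [ 0.2  0.4 -2.5] w 11.1
knuckle [606.4 -65.4  94.9] in jamb [-0.1 -0.1 -0.1] tilt 0.003 turn needed 0.0005
tool delta to full insert [-0.1  0.1 -0.1]  to standoff -60: [59.8  0.1 -2.7]
the job is handed in; nothing more can be done
None
the job is handed in; nothing more can be done
the job is handed in; nothing more can be done
```

I picked up the single-knuckle leaf by its tab with an 80 N grip, lifted it and slid its knuckle into the jamb gap from the front. I handed the job in at 9.3 s of the 32 s allowed, still gripping the leaf.

**Position:** the last computed knuckle position was within about 0.1 mm of the hole axis on all three axes. Tilt was 0.003 rad and yaw error 0.0005 rad. This comes from the measured arm pose plus the leaf pose fitted before the grasp.

**Force:** the tool felt about 2.5 N, which is roughly the leaf's own weight. There was no sign of pressing on the jamb, and the pose held steady over the last 0.6 s.

**Camera check:** only the side camera could see the leaf, because the arm hid it from the top camera. The two visible plate holes were within 0.3 pixel of prediction, about 0.7 mm, mainly along the hinge axis. The knuckle itself was hidden behind the gripper, so I never saw the three holes lined up directly.

**Disagreements:**
- **Jamb gap:** the side network put it about 3.7 mm farther back in x and 2 mm higher than my two-camera fit. It also placed the knuckle about 3.5 mm in front of the gap, the edge of the tolerance. I trusted the fit, because the two cameras agreed within 0.5 mm and the networks are only good to about 4 mm.
- **Gripper tilt:** the gripper picked up about 0.04 rad of pitch while descending. It kept the same pitch from grasp to hand-in, so the leaf stayed level.

**Bystanders:** the networks still found the two-knuckle leaf and the amber bottle within about 5 mm of where they were at the start, which is about the networks' own error.

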